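# Line up the citrus press with a drift and bolt it to its board

## Robot

A 6-joint arm with a two-finger parallel gripper is mounted at the origin on a cart in front of the work surface, level with it; the furniture and walls round the work are solid. World frame = base frame: x ahead of the robot, y to its left, z up, the work surface at z = 0. Lengths are in m, angles in rad, forces in N, time in s.
With the tool pointing down it reaches from about 0.35 to 0.775 m from the base axis. Payload 7.3 kg.
Tool frame: the origin (TCP) lies at the very end of the fingers, on their centre line; the grasp point (between the pads) lies 19 mm behind it; z points along the fingers, y is the line along which they close (so a half turn about z gives the same grasp; the last joint's range is limited). The gripper opens to 92 mm and grips with 3 to 60 N. Pads are 19 mm wide; open, the fingers measure 130 mm over their backs; the gripper's body (75 mm by 190 mm) begins 47 mm behind the grasp point.
Start: joints at [-1.354, 0.342, 1.524, -0, 1.275, -0.146], TCP at [0.186, -0.491, 0.227] pointing down, gripper open.
Joint ranges: [-2.53, 2.53], [-0.77, 2.02], [0.04, 2.7], [-1, 4.14], [0.28, 2.66], [-3.11, 3.11]. Speed limits (rad/s): [2.57, 2.57, 3.14, 3.14, 3.14, 3.14].

## Interface

Orientations are given as [roll, pitch, yaw] about the fixed x, y, z axes, in that order (R = Rz(yaw) Ry(pitch) Rx(roll)).
In Python, from cell import observe, read_camera, get_calibration, hand_in, search_frame gives the robot as it stands.
- The arm moves only by the tool step_arm, never from a script. Its argument "commands" is a list of rows, each an object with "translation": the shift along the tool's x, y, z in mm, a list of three; "roll": the turn about the tool's z in rad. In form: [{"translation": [x, y, z], "roll": roll}, ...]. A call has 1 to 20 rows; each row shifts and turns the commanded pose from where the row before left it, along the tool's axes as they then stand; what a row does not reach is not made up. A row lasts 1/12 s, in which the tool goes at most 41.7 mm and 7.16 degrees, less where a joint would pass 70% of its speed; a pose out of reach is approached as far as the arm can. A call is refused whole if a number of a shift passes 41.7 or a number of a turn 0.125, either way. A call with a gripper value outside its range is refused whole. "fingers" is the opening, from 0 (shut) to 1 (fully open), set as the call begins (left out, the last holds). The fingers move at their own pace and stop on an object; "grip_force" is the grip in N (left out, the last holds). Time passes only in rows, so rows that do not move let the fingers close. It gives the time, the measured TCP pose, the force, the opening and the grip force at its end, in the units of the state.
- observe(): the state, without advancing time (a new reading comes with each control period).
- read_camera(name): name is "scene" or "top" or "wrist"; returns the picture (384x512x3 uint8, red, green, blue); there is no depth.
- get_calibration(name): a dict with "camera_matrix" (3x3 intrinsics, pixels), "world_from_camera" (4x4, takes a point from camera to world coordinates). Camera axes: x right, y up, looking along -z (the intrinsics and any distortion apply to the point x, -y, -z); pixel columns grow to the right and rows downward; lengths in m; the calibration is good to about 2 mm. A picture is of the moment at which its call begins: read the wrist's pose just before it. get_calibration takes no time and is no camera call; for the wrist camera it gives the pose at the moment of the call.
- hand_in(): hands the job in; it is judged then, once.
Trained networks look in the newest picture that a camera, given by its name, has taken for a name from the list of things; names that differ only in an ending like _2 or _b are one class to them, and where a whole thing is asked for, a point or a joint stands for the part that bears it (a point fixed in the world has none). Each returns a list of dicts, best first, with "confidence" (0 to 1); they miss things now and then, are a little off and sometimes report something else, mostly with a low value. They report only what shows in the picture. A call takes as long as a camera call. They do not tell look-alikes from the thing itself.
- search_frame(camera, name): "at" ([x, y, z] in m, in world coordinates, good to about 4 mm: the middle of the surface that is visible of it).
The state is a dict: "time": time; "qpos": joint angles; "qvel": joint speeds; "joint_efforts": joint torques, N m; "tool_pos": TCP position; "tool_rot": TCP orientation; "contact_force": force on the tool from outside, world axes, zero at the start; "torque": the same for the moment, N m; "opening": finger opening in m; "grip_force": force on a finger pad.
Only numpy, scipy, OpenCV 4.12 (cv2) and the standard library are available. Lean on these libraries where they do the work, as an engineer would, in place of code of your own. Each camera call takes 0.05 s, during which the arm holds its last target. There are 200 camera calls.

## Task

The heavy citrus press is back on its board with its rear bolt in, but it has swivelled and its front eye no longer stands over the hole in the steel plate under it. Feel with the tapered drift from the pin rack through the eye for that hole, to the left or right, and work the drift gently down without forcing it until its collar sits fully home on the eye: the drift, not the hand, brings the press into line. Then stand the drift fully back in the rack and put the mounting bolt into the eye in its place, fully home, leaving the drinking glass where it is.

Things in the scene. Friction and masses are not known exactly. Their poses are not given: they have to be found in the camera images.
- press: cast aluminium lever citrus press, 5 kg, 0.5 m tall, swivelling on its rear bolt; it stays where it is left; 11 N sideways at the eye moves it, 15 to 25 N down on the drift does it. Origin on its front eye's axis at the eye's underside, 46 mm above the worktop; x to the rear bolt, 270 mm away, z up. Its nearest tall part, the cup, starts 97 mm behind the eye, 185 mm above the worktop
- press_eye (a point): centre of the press's front eye at its upper face, 56 mm above the worktop: a flat ring 66 mm across, 10 mm thick, with a plain 21 mm through hole, on a tongue 270 mm in front of the rear bolt, lying on the board's steel plate. Axes as the press
- board: wooden block 390 x 196 x 42 mm under the press, fixed. Origin at the centre of its underside; x along it from the robot's end to the rear bolt (at x = +130 mm, y = 0), y left, z up. A steel plate, 70 x 84 mm, top 46 mm above the worktop, is let in under the eye (a like one under the rear bolt), with a vertical 21 mm hole down to the worktop
- board_mark (a point): point on the board's centre line at the upper face of the steel plate under the eye (board x -140, y 0 mm), board axes. The plate's 21 mm hole is true along x but lies 7 to 9 mm to the left or to the right of this point along board y; which side and how far is not measured, and the eye hides most of it. At the start the eye's centre is about 1 mm from this point at most
- drift: tapered steel lining-up pin, told by its point and longer, slimmer handle. Origin on its axis at the collar's underside, z up. Below: 13 mm of plain 20 mm shank, then a 37 mm taper to a 9 mm blunt tip 50 mm below. Above: collar 34 mm wide, 5 thick, then a dark handle 24 mm in diameter, up to 55 mm. 0.22 kg. Stands in one of the rack's sockets, collar on the rack
- bolt: plain steel mounting bolt (no thread, just set in), told by its blunt shank and short wide knob. Origin on its axis at the collar's underside, z up. Below: 18 mm shank, 44 mm long, 1.2 mm chamfer at the end. Above: collar 36 mm wide, 4 thick, then a bright knob 28 mm in diameter, up to 30 mm. 0.18 kg. Stands in the rack's other socket, collar on the rack
- rack: pin rack: wooden block 66 x 160 x 56 mm with a steel top, fixed to the worktop to the right of the board, with two vertical 21 mm through holes 90 mm apart in a row along its y. Origin at the centre of its underside.
- rack_socket0 (a point): mouth of the rack's left socket (rack y = +45 mm), on its top, 56 mm above the worktop; 21 mm wide
- rack_socket1 (a point): mouth of the rack's right socket (rack y = -45 mm), on its top, 56 mm above the worktop; 21 mm wide
- glass: clear drinking glass, 81 mm wide at the rim, 103 mm tall, standing on the worktop between the board and the chopping board. Origin at the centre of its underside.
Mind the look-alikes: they are no part of the job. Leave any pink look-alike of the bolt alone.

How it is judged:
By the outcome, as a careful person would: the job done as asked, in the order asked, and still so for the second after the job is handed in, with the robot touching nothing.
It also fails if it takes over 64 s, if anything falls off the work surface, if the arm or the gripper's body presses on something with over 40 N, if the wrist force passes 120 N, or if a joint passes its speed limit or range.

## Working session

There is one attempt and no reset: what is moved stays moved. The work goes in short steps, Python scripts to look and compute and a tool call to move; the robot and the scene stay as the last step left them, time stands still between calls to the robot, and variables do not carry over. Pictures are saved under pics/ and viewed, at most 10 in all, crops included, and the job is handed in when it is done.

Besides the shell and the picture viewer there is one more tool, called after "Emit:" as name(argument=value, ...) on one line, values as JSON. step_arm: Moves the arm, as the interface text tells. Its arguments: {"type":"object","properties":{"commands":{"type":"array"},"fingers":{"type":"number"},"grip_force":{"type":"number"}},"required":["commands"]}

```bash
mkdir -p pics; ls; cat > h.py <<'E'
from cell import *
import numpy as np, cv2
def proj(name,P):
    c=get_calibration(name);K=np.array(c["camera_matrix"]);T=np.linalg.inv(np.array(c["world_from_camera"]))
    p=T[:3,:3]@np.array(P)+T[:3,3];p=np.array([p[0],-p[1],-p[2]]);q=K@p;return q[:2]/q[2]
def back(name,uv,z):
    c=get_calibration(name);K=np.array(c["camera_matrix"]);T=np.array(c["world_from_camera"])
    d=np.linalg.inv(K)@np.array([uv[0],uv[1],1]);d=T[:3,:3]@np.array([d[0],-d[1],-d[2]]);o=T[:3,3]
    return o+d*(z-o[2])/d[2]
def save(img,fn): cv2.imwrite(fn,cv2.cvtColor(img,cv2.COLOR_RGB2BGR))
E
python3 - <<'E'
from h import *
s=observe();print({k:np.round(v,3).tolist() for k,v in s.items()})
a=read_camera("top");b=read_camera("scene")
save(np.vstack([a,b])[:, :],"pics/a.png") if 0 else save(cv2.resize(np.hstack([a,b]),(800,300)),"pics/a.png")
save(a,"pics/top.png");save(b,"pics/scene.png")
for cam in("top","scene"):
  for n in["drift","bolt","rack","rack_socket0","rack_socket1","press_eye","board_mark","board","press","glass"]:
    for r in search_frame(cam,n)[:3]: print(cam,n,np.round(r["at"],3),round(r["confidence"],2),np.round(proj(cam,r["at"])))
E
```

```text
pics
{'time': 0.0, 'qpos': [-1.354, 0.343, 1.525, -0.0, 1.275, -0.146], 'qvel': [-0.001, -0.001, 0.0, 0.001, -0.0, 0.001], 'joint_efforts': [0.0, -43.124, -24.422, 0.072, 0.056, -0.0], 'tool_pos': [0.186, -0.49, 0.226], 'tool_rot': [-3.14, -0.0, 0.363], 'contact_force': [-0.185, 0.171, -0.933], 'torque': [-0.002, 0.027, 0.031], 'grip_force': 0.0, 'opening': 0.092}
top drift [ 0.508 -0.124  0.104] 0.59 [363. 225.]
top bolt [ 0.493 -0.035  0.088] 0.65 [313. 234.]
top bolt [0.489 0.062 0.074] 0.64 [260. 237.]
top bolt [0.636 0.075 0.076] 0.5 [252. 160.]
top rack [ 0.497 -0.082  0.055] 0.86 [336. 232.]
top rack_socket0 [ 0.497 -0.079  0.059] 0.71 [335. 232.]
top rack_socket1 [ 0.497 -0.079  0.059] 0.71 [335. 232.]
top press_eye [0.692 0.234 0.278] 0.56 [138. 100.]
top press_eye [0.598 0.198 0.044] 0.21 [191. 183.]
top board_mark [0.6   0.198 0.042] 0.64 [191. 182.]
top board [0.601 0.195 0.045] 0.63 [192. 182.]
top board [0.693 0.235 0.276] 0.48 [138. 100.]
top board [ 0.511 -0.125  0.103] 0.41 [364. 223.]
top press [0.692 0.237 0.286] 0.79 [135.  98.]
top glass [ 0.665 -0.024  0.055] 0.
[... 209 characters left out ...]
2.]
scene rack [ 0.486 -0.092  0.053] 0.74 [272. 277.]
scene rack [0.694 0.225 0.215] 0.33 [251.  80.]
scene rack_socket0 [ 0.483 -0.094  0.056] 0.78 [271. 278.]
scene rack_socket0 [ 0.651 -0.017  0.074] 0.75 [309. 201.]
scene rack_socket1 [ 0.483 -0.094  0.056] 0.78 [271. 278.]
scene rack_socket1 [ 0.651 -0.017  0.074] 0.75 [309. 201.]
scene press_eye [0.695 0.221 0.216] 0.97 [252.  80.]
scene press_eye [0.604 0.176 0.044] 0.62 [233. 169.]
scene board_mark [0.604 0.174 0.043] 0.96 [234. 170.]
scene board [0.604 0.177 0.044] 0.57 [233. 169.]
scene board [ 0.48  -0.093  0.054] 0.16 [270. 278.]
scene press [0.693 0.225 0.216] 0.68 [250.  80.]
scene glass [ 0.651 -0.016  0.074] 0.78 [309. 201.]
```

View pics/top.png

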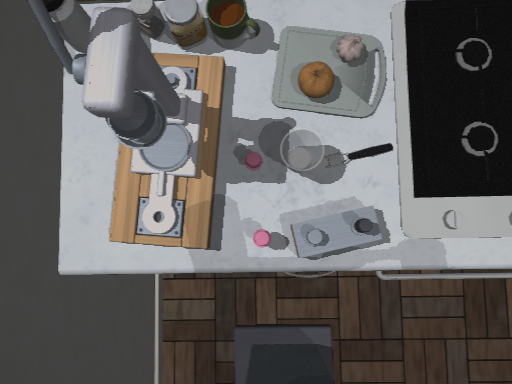

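View pics/scene.png

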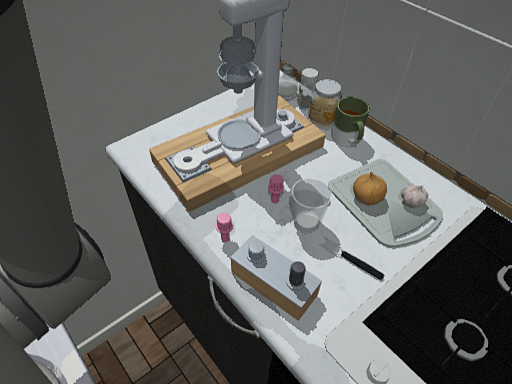

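Top view: the drift (dark slim handle) is at (363,225) in the right socket and the bolt (bright knob) at (315,236) in the left. Two pink look-alikes stand at (262,238) and (254,160), to be left alone. The eye is at about (160,216) and the glass at (302,150). I'll enlarge the rack and the eye to confirm.

```bash
python3 - <<'E'
from h import *
a=cv2.cvtColor(cv2.imread("pics/top.png"),cv2.COLOR_BGR2RGB)
e=cv2.resize(a[176:256,110:210],(500,400),interpolation=cv2.INTER_CUBIC)[:,:]
r=cv2.resize(a[196:266,285:390],(630,420),interpolation=cv2.INTER_CUBIC)
e=cv2.resize(a[186:246,110:215],(630,360),interpolation=cv2.INTER_CUBIC)
out=np.vstack([e[:, :],r])
out=cv2.resize(out,(484,600));
# unequal: keep simple 4.8x
save(cv2.resize(np.vstack([a[186:246,110:215],a[202:262,285:390]]),None,fx=5,fy=5,interpolation=cv2.INTER_CUBIC),"pics/crop.png")
for n,uv,z in[("eye",(160,216),.056),("rearbolt",(176,78),.07),("bolt",(315,236.5),.086),("drift",(363.5,225.5),.111)]: print(n,back("top",uv,z))
print(get_calibration("top")["world_from_camera"],get_calibration("top")["camera_matrix"])
for n,c in[("board FL",(110,239)),("FR",(209,247)),("BR",(224,56)),("rackFL",(302,258)),("FR",(382,243)),("BR",(377,207)),("BL",(292,219))]: print(n,back("top",c,.042 if n[0]!='r' else .056))
E
```

```text
eye [0.53359781 0.25524577 0.056     ]
rearbolt [0.80314336 0.22122226 0.07      ]
bolt [ 0.48891142 -0.03917379  0.086     ]
drift [ 0.5068201  -0.12301442  0.111     ]
[[-0.01658528  0.99497852 -0.09870499  0.48496949]
 [-0.99920818 -0.02006418 -0.03435768  0.04703659]
 [-0.03616559  0.098057    0.99452344  0.91133415]
 [ 0.          0.          0.          1.        ]] [[445.4888242    0.         251.88477001]
 [  0.         445.4888242  195.51517907]
 [  0.           0.           1.        ]]
board FL [0.49098294 0.35756975 0.042     ]
FR [0.47223149 0.16226689 0.042     ]
BR [0.85686368 0.12896413 0.042     ]
rackFL [ 0.44887715 -0.01652882  0.056     ]
FR [ 0.47453081 -0.17154739  0.042     ]
BR [ 0.54400311 -0.16507501  0.042     ]
BL [ 5.23765829e-01 -2.55635297e-04  4.20000000e-02]
```

View pics/crop.png

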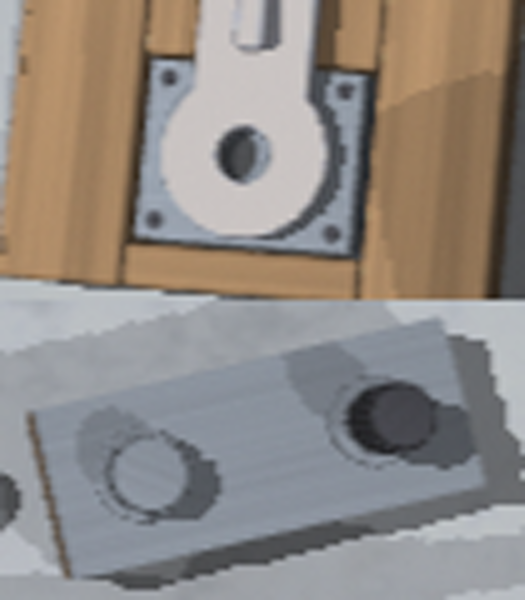

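The crop confirms it: the drift's dark slim handle is at (365,225) and the bolt's bright wide knob at (315,236). The eye's hole is at (158,216) on its plate. Next I turn the tool to board yaw (about -0.09) and travel to above the drift.

Emit:
step_arm(commands=[{"translation": [0,0,0],"roll": 0.113},{"translation": [0,0,0],"roll": 0.113},{"translation": [0,0,0],"roll": 0.113},{"translation": [0,0,0],"roll": 0.114},{"translation": [20.5,-28.1,0],"roll": 0},{"translation": [20.5,-28.1,0],"roll": 0},{"translation": [20.5,-28.1,0],"roll": 0},{"translation": [20.5,-28.1,0],"roll": 0},{"translation": [20.5,-28.1,0],"roll": 0},{"translation": [20.5,-28.1,0],"roll": 0},{"translation": [20.5,-28.1,0],"roll": 0},{"translation": [20.5,-28.1,0],"roll": 0},{"translation": [20.5,-28.1,0],"roll": 0},{"translation": [20.5,-28.1,0],"roll": 0},{"translation": [20.5,-28.1,0],"roll": 0},{"translation": [20.5,-28.1,0],"roll": 0},{"translation": [20.5,-28.1,0],"roll": 0},{"translation": [20.5,-28.1,0],"roll": 0},{"translation": [0,0,0],"roll": 0},{"translation": [0,0,0],"roll": 0}], fingers=0.6, grip_force=45)

```text
time: 2.77
tool_pos: [0.5082, -0.1235, 0.2264]
tool_rot: [3.142, 0.0, -0.087]
contact_force: [0.1, 0.1, -0.2]
opening: 0.0548
grip_force: 0.0
```

```bash
python3 - <<'E'
from h import *
s=observe();print(s["tool_pos"],s["tool_rot"],s["opening"],s["time"])
w=read_camera("wrist");save(w,"pics/w1.png")
for n in["drift","bolt","rack"]:
    for r in search_frame("wrist",n)[:3]: print(n,np.round(r["at"],3),round(r["confidence"],2),np.round(proj("wrist",r["at"])))
print(proj("wrist",[.507,-.126,.111]),np.round(get_calibration("wrist")["world_from_camera"],3).tolist())
E
```

```text
[ 0.50823879 -0.1234885   0.22641066] [ 3.14150409e+00  4.06277313e-04 -8.67092409e-02] 0.054811934654940324 2.7667
drift [ 0.517 -0.125  0.114] 0.59 [257. 179.]
bolt [0.64  0.069 0.065] 0.95 [72. 76.]
bolt [ 0.495 -0.042  0.086] 0.68 [187. 198.]
bolt [0.496 0.052 0.068] 0.58 [116. 200.]
rack [ 0.51  -0.082  0.057] 0.86 [223. 177.]
[258.49465516 187.2471456 ] [[-0.091, 0.959, 0.269, 0.58], [-0.996, -0.088, -0.024, -0.131], [0.0, -0.27, 0.963, 0.385], [0.0, 0.0, 0.0, 1.0]]
```

View pics/w1.png

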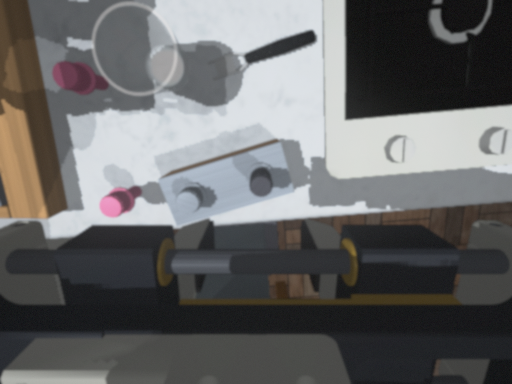

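The wrist view shows the drift's dark handle at about (261,180), the bolt's knob at (188,198), the glass at (135,50) and the pink pins at (75,77) and (117,202). I'll fix the drift's axis by segmenting it.

```bash
python3 - <<'E'
from h import *
w=cv2.imread("pics/w1.png");g=w.max(2)
sub=g[155:210,235:290]
np.set_printoptions(linewidth=250)
print(sub[4:48:2,4:50:2])
save(cv2.resize(cv2.cvtColor(w,cv2.COLOR_BGR2RGB)[140:230,150:300],None,fx=5,fy=5,interpolation=cv2.INTER_CUBIC),"pics/w1c.png")
for uv,z in[((262,184),.111)]: print(back("wrist",uv,z))
E
```

```text
[[169 170 170 170 167 167 167 165 167 179 190 193 194 195 195 193 194 193 194 193 193 192 190]
 [170 168 167 166 165 166 165 165 164 165 173 176 183 191 193 193 192 192 191 192 190 191 189]
 [166 165 165 166 166 167 165 161 155 151 149 156 167 168 174 184 189 190 189 191 188 192 191]
 [166 167 168 167 168 166 159 160 163 161 157 159 170 167 158 151 176 188 189 190 192 194 193]
 [168 167 168 167 167 165 164 168 155 137 117 106 105 120 134 150 138 157 161 162 162 174 185]
 [170 167 166 167 164 165 165 148 109  81  69  67  66  73 101 123 118 118 120 121 121 133 137]
 [179 170 165 164 165 163 150 100  70  65  65  62  61  62  71  98 116 116 117 118 117 119 119]
 [188 179 167 163 166 161 120  73  66  66  66  65  64  65  61  79 110 115 116 119 120 118 118]
 [190 188 178 168 165 152  97  67  70  74  74  75  73  72  65  68 101 116 117 117 115 118 118]
 [192 193 190 181 164 143  84  74  84  94  95  96  92  84  71  68  94 114 117 116 119 118 120]
 [192 191 191 185 171 142  85  90 101 104 103 104 102  99  92  76  87 114 118 119 120 118 118]
 [192 191 191 189 181 143  93 104 106 106 103 105 104 1
[... 328 characters left out ...]
90 189 189 190 189 165 111 103 104 105 103 102 104 105 105 103 134 186 194 194 189 185 188]
 [189 190 190 191 190 185 144 108 104 103 101 103 104 102 105 111 161 190 195 193 194 195 196]
 [190 192 194 192 193 193 180 144 111 102 103 103 105 104 117 153 187 195 195 198 198 198 200]
 [194 193 194 194 193 193 192 181 156 131 119 114 119 137 169 190 198 199 199 200 205 213 218]
 [195 193 192 194 192 191 192 192 190 185 179 175 178 189 196 199 201 206 213 218 224 227 228]
 [192 193 191 192 192 192 195 195 198 197 198 197 199 202 208 214 217 222 224 226 227 228 229]
 [192 191 192 194 195 197 198 197 199 200 206 212 216 220 222 223 223 224 226 226 227 227 229]]
[ 0.51018498 -0.12998962  0.111     ]
```

View pics/w1c.png

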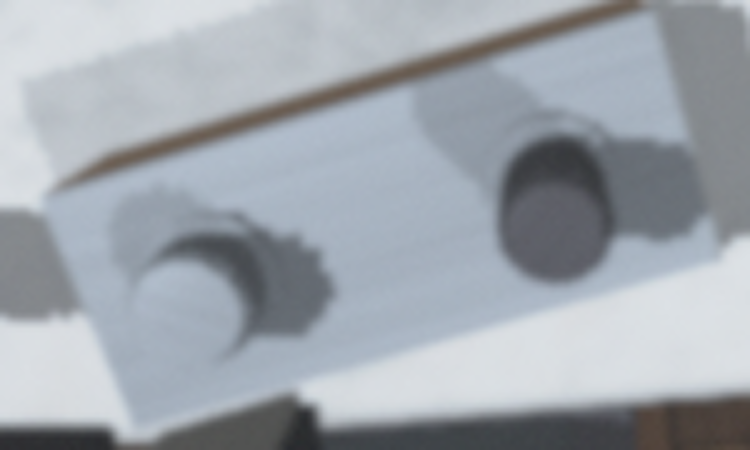

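```bash
python3 - <<'E'
from h import *
d=back("wrist",(260.8,185.9),.111);b=back("wrist",(187.4,202),.086)
dt=back("top",(365.2,225.0),.111);bt=back("top",(314.6,236.2),.086)
print(d,b,np.linalg.norm((d-b)[:2]),dt,bt,np.linalg.norm((dt-bt)[:2]))
E
```

```text
[ 0.50824221 -0.12855208  0.111     ] [ 0.49016384 -0.0411248   0.086     ] 0.08927685427867109 [ 0.50765408 -0.12604839  0.111     ] [ 0.48947229 -0.03845908  0.086     ] 0.08945648882452233
```

Emit:
step_arm(commands=[{"translation": [0,4,26],"roll": 0},{"translation": [0,0,26],"roll": 0},{"translation": [0,0,26],"roll": 0},{"translation": [0,0,26],"roll": 0},{"translation": [0,0,26],"roll": 0},{"translation": [0,0,26],"roll": 0},{"translation": [0,0,0],"roll": 0},{"translation": [0,0,0],"roll": 0}])

```text
time: 3.63
tool_pos: [0.5063, -0.1296, 0.0703]
tool_rot: [-3.141, 0.002, -0.092]
contact_force: [0.7, 0.4, 1.3]
opening: 0.0551
grip_force: 0.0
```

Emit:
step_arm(commands=[{"translation": [0,0,0],"roll": 0},{"translation": [0,0,0],"roll": 0},{"translation": [0,0,0],"roll": 0},{"translation": [0,0,0],"roll": 0},{"translation": [0,0,0],"roll": 0},{"translation": [0,0,0],"roll": 0}], fingers=0, grip_force=45)

```text
time: 4.13
tool_pos: [0.5076, -0.1282, 0.0714]
tool_rot: [-3.141, -0.001, -0.091]
contact_force: [0.7, 4.3, 4.5]
opening: 0.0234
grip_force: 45.0
```

Emit:
step_arm(commands=[{"translation": [0,0,-15],"roll": 0},{"translation": [0,0,-25],"roll": 0},{"translation": [0,0,-30],"roll": 0},{"translation": [0,0,-30],"roll": 0},{"translation": [-0.6,-20,0],"roll": 0},{"translation": [-0.6,-32,0],"roll": 0},{"translation": [-0.6,-32,0],"roll": 0},{"translation": [-0.6,-32,0],"roll": 0},{"translation": [-0.6,-32,0],"roll": 0},{"translation": [-0.6,-32,0],"roll": 0},{"translation": [-0.6,-32,0],"roll": 0},{"translation": [-0.6,-32,0],"roll": 0},{"translation": [-0.6,-32,0],"roll": 0},{"translation": [-0.6,-32,0],"roll": 0},{"translation": [-0.6,-32,0],"roll": 0},{"translation": [-0.6,-32,0],"roll": 0},{"translation": [-0.6,-14,0],"roll": 0},{"translation": [0,0,0],"roll": 0},{"translation": [0,0,0],"roll": 0},{"translation": [0,0,0],"roll": 0}])

```text
time: 5.8
tool_pos: [0.534, 0.2552, 0.1703]
tool_rot: [3.14, 0.001, -0.091]
contact_force: [-0.1, 0.4, -2.2]
opening: 0.0234
grip_force: 45.0
```

```bash
python3 - <<'E'
from h import *
s=observe();print(s["tool_pos"],s["tool_rot"],s["opening"],s["contact_force"],s["torque"],s["time"])
w=read_camera("wrist");t=read_camera("scene")
for n in["press_eye","board_mark","drift"]:
    for r in search_frame("wrist",n)[:3]: print(n,np.round(r["at"],3),round(r["confidence"],2),np.round(proj("wrist",r["at"])))
p=proj("wrist",[.534,.257,.056]);print(p);x,y=np.clip(p.astype(int),[60,60],[452,324])
save(w,"pics/w2.png");save(t,"pics/s2.png")
c=cv2.resize(w[y-60:y+60,x-60:x+60],(500,500),interpolation=cv2.INTER_CUBIC)
save(c,"pics/w2c.png");print(x-60,y-60)
E
```

```text
[0.53403068 0.25516004 0.17031018] [ 3.14039353e+00  8.35389033e-04 -9.05441672e-02] 0.02336783094746198 [-0.12359829  0.40696715 -2.21249224] [-0.01666801  0.01497192  0.05024318] 5.8
press_eye [0.638 0.251 0.061] 0.76 [253.  82.]
press_eye [0.591 0.275 0.046] 0.75 [234. 134.]
board_mark [0.592 0.275 0.044] 0.95 [234. 134.]
drift [0.549 0.256 0.191] 0.59 [257. 226.]
[256.71851759 188.11113974]
196 128
```

View pics/w2c.png

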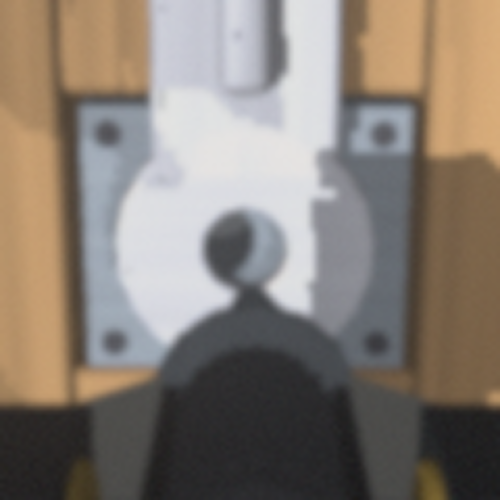

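The wrist crop shows the eye's hole at crop (245,250), dark on its left part and lit on the right, with the drift's tip below it at (255,290). I'll check which side is the plate's hole from the numbers.

```bash
python3 - <<'E'
from h import *
np.set_printoptions(linewidth=250)
w=cv2.imread("pics/w2.png");
for k,n in((2,'R'),(0,'B')):
  print(n);print(w[174:200,240:270,k])
x=196+245/500*120-.3;y=128+250/500*120-.3
print(x,y,back("wrist",(x,y),.056))
# plate corners at z=.046 -> mark
q=[(78,100),(418,97),(412,367),(85,370)]
P=[back("wrist",(196+a*.24-.3,128+b*.24-.3),.046) for a,b in q];print(np.round(P,4),np.mean(P,0))
# plate bolts (screws)
q=[(108,132),(385,133),(376,342),(115,342)]
P=[back("wrist",(196+a*.24-.3,128+b*.24-.3),.046) for a,b in q];print(np.mean(P,0))
print("tip proj",proj("wrist",[.534,.2552,.1703-.0145-.05]))
E
```

```text
R
[[219 219 219 219 219 219 219 218 219 219 218 219 219 218 219 218 220 218 219 219 220 219 220 220 219 221 220 219 220 219]
 [219 220 219 219 219 219 219 219 219 219 218 219 218 218 218 218 219 219 219 220 220 220 220 220 221 220 221 221 221 218]
 [220 220 220 220 220 220 220 218 219 218 219 218 216 215 213 215 217 218 219 219 220 221 221 221 221 221 221 221 220 216]
 [219 220 219 220 221 219 220 219 218 215 213 209 201 195 193 198 203 208 213 216 219 220 221 221 221 221 222 221 220 214]
 [219 219 219 219 219 218 218 216 210 199 186 175 166 159 161 170 178 186 193 202 211 217 220 220 221 221 221 221 220 214]
 [219 219 219 219 218 218 216 208 190 168 149 135 126 122 130 143 157 162 170 181 193 205 216 218 220 221 221 221 220 214]
 [220 220 220 220 219 216 207 186 160 134 115 107 103 104 111 125 141 153 158 164 173 186 204 216 221 221 221 221 221 214]
 [219 220 219 219 216 208 187 155 128 111 101  99  98  98 100 111 128 146 155 155 156 165 186 205 217 220 221 222 221 214]
 [219 219 218 217 212 192 159 127 108 101  97  97  96  92  87  95 116 141 154 154 150 149 165 188 209 218 219 221 
[... 4852 characters left out ...]
49 128 110  99  96  98 100 103 118 148 183 211 220 224 225 225 225 224 220 204]
 [225 226 226 225 226 225 225 222 217 207 189 167 136 104  86  81  80  86 106 143 184 214 223 225 225 225 225 225 222 209]
 [226 225 226 226 226 226 226 225 224 221 213 189 148 106  80  74  73  76  88 119 162 199 218 224 225 225 226 226 224 215]
 [225 226 226 225 226 225 226 225 225 224 215 185 138  97  76  71  71  72  75  92 126 169 202 219 223 225 225 225 224 218]]
254.5 187.7 [0.53465904 0.25928509 0.056     ]
[[0.5749 0.2979 0.046 ]
 [0.5678 0.2124 0.046 ]
 [0.4954 0.2178 0.046 ]
 [0.5026 0.3058 0.046 ]] [0.53515343 0.25848458 0.046     ]
[0.53468209 0.25910646 0.046     ]
tip proj [258.7354546  202.70672997]
```

The dark disc is convex to the right, with its edge about 2 mm right of the eye's centre. That puts the plate's hole on the left (+y), about 8 mm off. I aim the tip at the left part of the eye and feel downward.

Emit:
step_arm(commands=[{"translation": [0.5,-7.2,10],"roll": 0},{"translation": [0,0,14],"roll": 0},{"translation": [0,0,12],"roll": 0},{"translation": [0,0,8],"roll": 0},{"translation": [0,0,3],"roll": 0},{"translation": [0,0,3],"roll": 0},{"translation": [0,0,2],"roll": 0},{"translation": [0,0,0],"roll": 0}])

```text
time: 6.72
tool_pos: [0.5353, 0.2631, 0.1186]
tool_rot: [3.141, 0.0, -0.09]
contact_force: [-0.8, -0.7, -2.5]
opening: 0.023
grip_force: 45.0
```

Emit:
step_arm(commands=[{"translation": [0,0,2],"roll": 0},{"translation": [0,0,2],"roll": 0},{"translation": [0,0,2],"roll": 0},{"translation": [0,0,0],"roll": 0}])

```text
time: 7.05
tool_pos: [0.5352, 0.2627, 0.1125]
tool_rot: [3.14, 0.0, -0.09]
contact_force: [-1.9, -5.4, -1.7]
opening: 0.0233
grip_force: 45.0
```

Emit:
step_arm(commands=[{"translation": [0,0,1],"roll": 0},{"translation": [0,0,1],"roll": 0},{"translation": [0,0,1],"roll": 0},{"translation": [0,0,1],"roll": 0},{"translation": [0,0,0],"roll": 0}])

```text
time: 7.47
tool_pos: [0.5351, 0.2624, 0.1087]
tool_rot: [3.14, 0.001, -0.09]
contact_force: [-1.6, -5.5, 1.4]
opening: 0.0232
grip_force: 45.0
```

The tip is 2 mm below the plate's top with almost no down force, so it is in the hole, on the left. I go on gently, yielding slightly to the right.

Emit:
step_arm(commands=[{"translation": [0,0.4,1],"roll": 0},{"translation": [0,0.2,1],"roll": 0},{"translation": [0,0.2,1],"roll": 0},{"translation": [0,0.2,1],"roll": 0},{"translation": [0,0.2,1],"roll": 0},{"translation": [0,0,0],"roll": 0}])

```text
time: 7.97
tool_pos: [0.535, 0.2614, 0.1037]
tool_rot: [3.14, 0.001, -0.09]
contact_force: [-2.5, -5.4, 0.5]
opening: 0.0233
grip_force: 45.0
```

Emit:
step_arm(commands=[{"translation": [0,0.1,1],"roll": 0},{"translation": [0,0.1,1],"roll": 0},{"translation": [0,0.1,1],"roll": 0},{"translation": [0,0,0],"roll": 0}])

```text
time: 8.3
tool_pos: [0.5349, 0.261, 0.1008]
tool_rot: [3.14, 0.001, -0.09]
contact_force: [-2.8, -6.1, 2.5]
opening: 0.0235
grip_force: 45.0
```

Emit:
step_arm(commands=[{"translation": [-0.3,0.1,1],"roll": 0},{"translation": [0,0.1,1],"roll": 0},{"translation": [0,0.1,1],"roll": 0},{"translation": [0,0,0],"roll": 0}])

```text
time: 8.63
tool_pos: [0.5347, 0.261, 0.0986]
tool_rot: [3.141, 0.0, -0.09]
contact_force: [-4.9, -6.5, 7.2]
opening: 0.0233
grip_force: 45.0
```

Emit:
step_arm(commands=[{"translation": [0,0.1,1],"roll": 0},{"translation": [0,0.1,1],"roll": 0},{"translation": [0,0.1,1],"roll": 0},{"translation": [0,0,0],"roll": 0}])

```text
time: 8.97
tool_pos: [0.5347, 0.2612, 0.0961]
tool_rot: [3.142, -0.0, -0.09]
contact_force: [-4.6, -5.0, 9.2]
opening: 0.0232
grip_force: 45.0
```

Emit:
step_arm(commands=[{"translation": [-0.4,-0.1,1],"roll": 0},{"translation": [0,-0.15,1],"roll": 0},{"translation": [0,-0.15,1],"roll": 0},{"translation": [0,0,0],"roll": 0}])

```text
time: 9.3
tool_pos: [0.5344, 0.2616, 0.0931]
tool_rot: [3.142, -0.001, -0.09]
contact_force: [-5.6, -5.5, 9.1]
opening: 0.0232
grip_force: 45.0
```

Emit:
step_arm(commands=[{"translation": [0,-0.15,1],"roll": 0},{"translation": [0,-0.15,1],"roll": 0},{"translation": [0,-0.15,1],"roll": 0},{"translation": [0,0,0],"roll": 0}])

```text
time: 9.63
tool_pos: [0.5343, 0.2621, 0.0901]
tool_rot: [3.142, -0.0, -0.09]
contact_force: [-5.3, -4.3, 9.2]
opening: 0.0232
grip_force: 45.0
```

Emit:
step_arm(commands=[{"translation": [-0.2,-0.15,1],"roll": 0},{"translation": [-0.2,-0.15,1],"roll": 0},{"translation": [0,-0.15,1],"roll": 0},{"translation": [0,-0.15,1],"roll": 0},{"translation": [0,0,0],"roll": 0}])

```text
time: 10.05
tool_pos: [0.5341, 0.2627, 0.0861]
tool_rot: [3.142, -0.0, -0.09]
contact_force: [-5.5, -4.4, 9.1]
opening: 0.0235
grip_force: 45.0
```

Emit:
step_arm(commands=[{"translation": [-0.1,-0.15,1],"roll": 0},{"translation": [0,-0.15,1],"roll": 0},{"translation": [0,-0.15,1],"roll": 0},{"translation": [0,-0.15,1],"roll": 0},{"translation": [0,0,0],"roll": 0}])

```text
time: 10.47
tool_pos: [0.5339, 0.2634, 0.0818]
tool_rot: [3.142, -0.0, -0.09]
contact_force: [-4.4, -4.9, 6.8]
opening: 0.0235
grip_force: 45.0
```

Emit:
step_arm(commands=[{"translation": [-0.1,-0.15,1],"roll": 0},{"translation": [-0.1,-0.15,1],"roll": 0},{"translation": [0,-0.15,1],"roll": 0},{"translation": [0,-0.15,1],"roll": 0},{"translation": [0,0,0],"roll": 0}])

```text
time: 10.88
tool_pos: [0.5339, 0.264, 0.0778]
tool_rot: [-3.141, -0.0, -0.09]
contact_force: [-3.8, -3.6, 6.7]
opening: 0.0234
grip_force: 45.0
```

Emit:
step_arm(commands=[{"translation": [0,-0.15,1],"roll": 0},{"translation": [0,-0.15,1],"roll": 0},{"translation": [0,-0.15,1],"roll": 0},{"translation": [0,0,0],"roll": 0}])

```text
time: 11.22
tool_pos: [0.5339, 0.2645, 0.0748]
tool_rot: [-3.141, -0.0, -0.09]
contact_force: [-4.4, -5.0, 7.3]
opening: 0.0233
grip_force: 45.0
```

Emit:
step_arm(commands=[{"translation": [0,-0.15,1],"roll": 0},{"translation": [0,-0.15,1],"roll": 0},{"translation": [0,0,1],"roll": 0},{"translation": [0,0,0],"roll": 0}])

```text
time: 11.55
tool_pos: [0.5339, 0.2647, 0.0716]
tool_rot: [-3.142, -0.0, -0.09]
contact_force: [-5.0, -3.5, 6.3]
opening: 0.0234
grip_force: 45.0
```

Emit:
step_arm(commands=[{"translation": [0,0,0.7],"roll": 0},{"translation": [0,0,0.7],"roll": 0},{"translation": [0,0,0],"roll": 0}])

```text
time: 11.8
tool_pos: [0.5339, 0.2649, 0.0713]
tool_rot: [-3.141, -0.001, -0.09]
contact_force: [-6.9, -5.7, 13.9]
opening: 0.023
grip_force: 45.0
```

Emit:
step_arm(commands=[{"translation": [0,-0.2,0.7],"roll": 0},{"translation": [0,0,0.5],"roll": 0},{"translation": [0,0,0],"roll": 0},{"translation": [0,0,0],"roll": 0}])

```text
time: 12.13
tool_pos: [0.534, 0.265, 0.0713]
tool_rot: [-3.141, -0.001, -0.09]
contact_force: [-9.9, -5.2, 21.8]
opening: 0.0235
grip_force: 45.0
```

```bash
python3 - <<'E'
from h import *
s=observe();print({k:np.round(s[k],4).tolist() for k in("time","tool_pos","tool_rot","contact_force","torque")})
w=read_camera("scene");save(cv2.resize(w[120:220,170:320],None,fx=4,fy=4,interpolation=cv2.INTER_CUBIC),"pics/s3.png")
E
```

```text
{'time': 12.1333, 'tool_pos': [0.534, 0.265, 0.0713], 'tool_rot': [-3.1413, -0.0013, -0.09], 'contact_force': [-9.8717, -5.1763, 21.8108], 'torque': [-1.3225, 1.7858, -0.0212]}
```

View pics/s3.png

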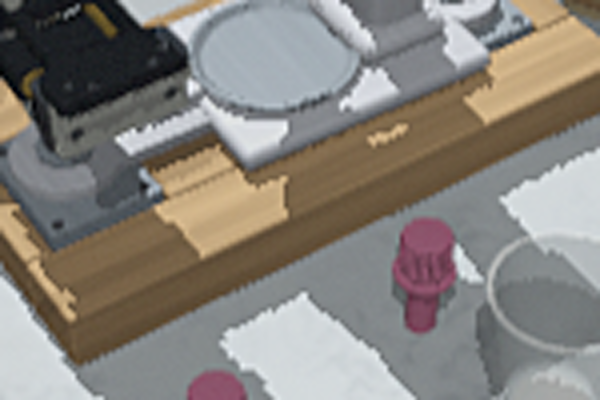

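The drift stopped solidly at the seated height, TCP z 0.0713, the same as in the rack with its collar down. The view shows the gripper right down at the eye, at crop (70,170). I relax the side load, lift it out and carry it back.

Emit:
step_arm(commands=[{"translation": [-0.4,0.2,-1],"roll": 0},{"translation": [-0.3,0.1,-1],"roll": 0},{"translation": [0,0,0],"roll": 0}])

```text
time: 12.43
tool_pos: [0.5338, 0.2648, 0.0714]
tool_rot: [-3.141, -0.002, -0.09]
contact_force: [-3.5, -4.2, 10.2]
opening: 0.0232
grip_force: 45.0
```

Emit:
step_arm(commands=[{"translation": [0,0,-2],"roll": 0},{"translation": [0,0,-3],"roll": 0},{"translation": [0,0,-3],"roll": 0},{"translation": [0,0,0],"roll": 0}])

```text
time: 12.77
tool_pos: [0.5336, 0.2648, 0.0783]
tool_rot: [3.142, -0.0, -0.09]
contact_force: [-0.2, -3.0, -2.2]
opening: 0.0232
grip_force: 45.0
```

Emit:
step_arm(commands=[{"translation": [0,0,-15],"roll": 0},{"translation": [0,0,-25],"roll": 0},{"translation": [0,0,-28],"roll": 0},{"translation": [0,0,-26],"roll": 0},{"translation": [0.7,20,0],"roll": 0},{"translation": [0.7,32,0],"roll": 0},{"translation": [0.7,32,0],"roll": 0},{"translation": [0.7,32,0],"roll": 0},{"translation": [0.7,32,0],"roll": 0},{"translation": [0.7,32,0],"roll": 0},{"translation": [0.7,32,0],"roll": 0},{"translation": [0.7,32,0],"roll": 0},{"translation": [0.7,32,0],"roll": 0},{"translation": [0.7,32,0],"roll": 0},{"translation": [0.7,32,0],"roll": 0},{"translation": [0.7,32,0],"roll": 0},{"translation": [0.4,21.9,0],"roll": 0},{"translation": [0,0,0],"roll": 0},{"translation": [0,0,0],"roll": 0}])

```text
time: 14.35
tool_pos: [0.507, -0.129, 0.1723]
tool_rot: [-3.141, -0.001, -0.093]
contact_force: [0.0, 0.7, -2.7]
opening: 0.0231
grip_force: 45.0
```

Emit:
step_arm(commands=[{"translation": [0.3,-1,20],"roll": 0},{"translation": [0,0,20],"roll": 0},{"translation": [0,0,20],"roll": 0},{"translation": [0,0,14],"roll": 0},{"translation": [0,0,8],"roll": 0},{"translation": [0,0,0],"roll": 0}])

```text
time: 14.85
tool_pos: [0.5071, -0.1263, 0.089]
tool_rot: [-3.141, 0.001, -0.089]
contact_force: [1.0, 0.4, -2.4]
opening: 0.0231
grip_force: 45.0
```

Emit:
step_arm(commands=[{"translation": [0,0,2],"roll": 0},{"translation": [0,0,2],"roll": 0},{"translation": [0,0,2],"roll": 0},{"translation": [0,0,2],"roll": 0},{"translation": [0,0,0],"roll": 0}])

```text
time: 15.27
tool_pos: [0.5072, -0.1273, 0.0822]
tool_rot: [3.142, -0.0, -0.09]
contact_force: [-0.3, -0.7, -2.8]
opening: 0.023
grip_force: 45.0
```

Emit:
step_arm(commands=[{"translation": [0,0.3,2],"roll": 0},{"translation": [0,0,2],"roll": 0},{"translation": [0,0,2],"roll": 0},{"translation": [0,0,2],"roll": 0},{"translation": [0,0,1.5],"roll": 0},{"translation": [0,0,1.5],"roll": 0},{"translation": [0,0,0],"roll": 0}])

```text
time: 15.85
tool_pos: [0.5073, -0.1277, 0.0714]
tool_rot: [3.141, -0.001, -0.09]
contact_force: [0.5, -0.1, 2.4]
opening: 0.0233
grip_force: 45.0
```

Emit:
step_arm(commands=[{"translation": [0,0,0],"roll": 0},{"translation": [0,0,0],"roll": 0},{"translation": [0,0,0],"roll": 0},{"translation": [0,0,0],"roll": 0},{"translation": [0,0,-20],"roll": 0},{"translation": [0,0,-20],"roll": 0},{"translation": [0,0,-20],"roll": 0},{"translation": [-5.6,-16,0],"roll": 0},{"translation": [-10,-35,0],"roll": 0},{"translation": [-10,-35,0],"roll": 0},{"translation": [0,0,0],"roll": 0},{"translation": [0,0,0],"roll": 0}], fingers=0.6)

```text
time: 16.85
tool_pos: [0.489, -0.0383, 0.1313]
tool_rot: [3.141, 0.0, -0.087]
contact_force: [0.1, -1.1, 0.4]
opening: 0.0553
grip_force: 0.0
```

```bash
python3 - <<'E'
from h import *
s=observe();print(s["tool_pos"],s["tool_rot"],s["contact_force"],s["time"])
a=read_camera("top");b=read_camera("scene")
x=cv2.resize(a[180:270,270:400],None,fx=3,fy=3,interpolation=cv2.INTER_CUBIC)
y=cv2.resize(b[200:330,200:340],None,fx=3,fy=3,interpolation=cv2.INTER_CUBIC)[:390]
x=cv2.copyMakeBorder(x,0,390-x.shape[0],0,0,cv2.BORDER_CONSTANT)
save(np.hstack([y,x])[:,:800],"pics/r.png")
E
```

```text
[ 0.48897872 -0.03832041  0.13126013] [ 3.14142330e+00  5.19321727e-05 -8.70868525e-02] [ 0.10535349 -1.05897654  0.39352448] 16.85
```

View pics/r.png

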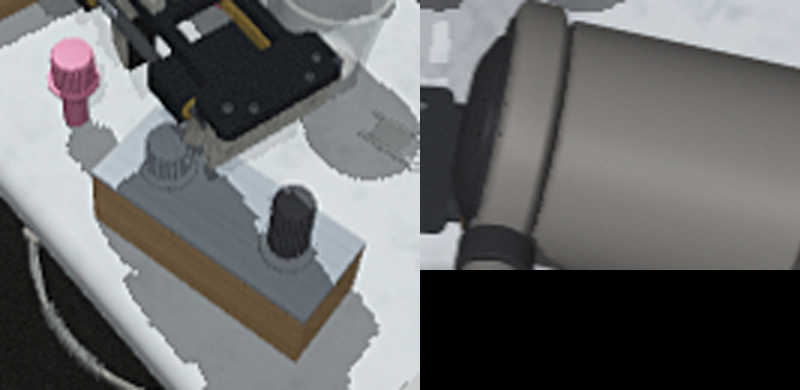

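The scene crop shows the drift standing seated at (290,230) with its collar on the rack, and the bolt with the gripper above it at (170,150). I go down to grip the bolt.

Emit:
step_arm(commands=[{"translation": [0.4,1.3,22],"roll": 0},{"translation": [0,0,22],"roll": 0},{"translation": [0,0,16],"roll": 0},{"translation": [0,0,8],"roll": 0},{"translation": [0,0,0],"roll": 0},{"translation": [0,0,0],"roll": 0}])

```text
time: 17.45
tool_pos: [0.4899, -0.0418, 0.0632]
tool_rot: [3.141, 0.0, -0.091]
contact_force: [0.7, -0.6, 0.9]
opening: 0.055
grip_force: 0.0
```

Emit:
step_arm(commands=[{"translation": [0,0,0],"roll": 0},{"translation": [0,0,0],"roll": 0},{"translation": [0,0,0],"roll": 0},{"translation": [0,0,0],"roll": 0},{"translation": [0,0,0],"roll": 0},{"translation": [0,0,0],"roll": 0}], fingers=0)

```text
time: 17.95
tool_pos: [0.4899, -0.041, 0.0636]
tool_rot: [3.141, -0.001, -0.09]
contact_force: [-0.3, 0.3, 4.4]
opening: 0.0269
grip_force: 45.0
```

Emit:
step_arm(commands=[{"translation": [0,0,-15],"roll": 0},{"translation": [0,0,-25],"roll": 0},{"translation": [0,0,-30],"roll": 0},{"translation": [0,0,-30],"roll": 0},{"translation": [1.6,-20,0],"roll": 0},{"translation": [1.6,-32,0],"roll": 0},{"translation": [1.6,-32,0],"roll": 0},{"translation": [1.6,-32,0],"roll": 0},{"translation": [1.6,-32,0],"roll": 0},{"translation": [1.6,-32,0],"roll": 0},{"translation": [1.6,-32,0],"roll": 0},{"translation": [1.6,-32,0],"roll": 0},{"translation": [1.6,-32,0],"roll": 0},{"translation": [1.6,-32.5,0],"roll": 0},{"translation": [0,0,0],"roll": 0},{"translation": [0,0,0],"roll": 0},{"translation": [0,0,0],"roll": 0}])

```text
time: 19.37
tool_pos: [0.5328, 0.2643, 0.1624]
tool_rot: [3.14, 0.001, -0.09]
contact_force: [0.1, -0.1, -1.2]
opening: 0.0272
grip_force: 45.0
```

```bash
python3 - <<'E'
from h import *
s=observe();print(s["tool_pos"],s["tool_rot"],s["contact_force"],s["opening"],s["time"])
w=read_camera("wrist");save(cv2.resize(w[120:240,180:330],None,fx=4,fy=4,interpolation=cv2.INTER_CUBIC),"pics/w4.png")
print(proj("wrist",[.5336,.2648,.056]),proj("wrist",[.5336,.2648,.111]))
E
```

```text
[0.53275003 0.26433231 0.16238944] [ 3.14031610e+00  1.37789408e-03 -8.95854252e-02] [ 0.14905392 -0.12324514 -1.23044432] 0.027239417179489734 19.3667
[257.29786042 188.95106353] [257.45580372 206.51714914]
```

View pics/w4.png

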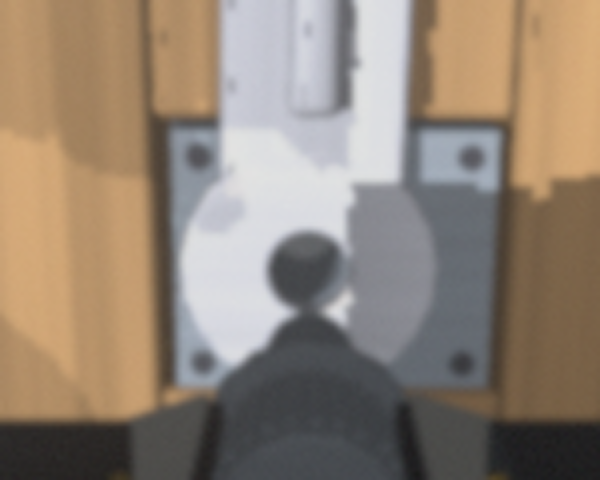

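The crop shows the eye's hole at (307,269), now dark right through, with only a thin rim at lower right, so it stands over the plate's hole. The bolt's shank at (308,330) is in line with it, and I lower it.

Emit:
step_arm(commands=[{"translation": [1.4,-0.6,15],"roll": 0},{"translation": [0,0,17],"roll": 0},{"translation": [0,0,12],"roll": 0},{"translation": [0,0,6],"roll": 0},{"translation": [0,0,2],"roll": 0},{"translation": [0,0,0],"roll": 0}])

```text
time: 19.92
tool_pos: [0.5349, 0.2645, 0.111]
tool_rot: [3.141, 0.0, -0.091]
contact_force: [-0.4, 0.4, -1.6]
opening: 0.0268
grip_force: 45.0
```

Emit:
step_arm(commands=[{"translation": [0,0,1.5],"roll": 0},{"translation": [0,0,1.5],"roll": 0},{"translation": [0,0,1.5],"roll": 0},{"translation": [0,0,0],"roll": 0}])

```text
time: 20.25
tool_pos: [0.5348, 0.2652, 0.1067]
tool_rot: [3.142, -0.0, -0.09]
contact_force: [0.3, 0.3, -2.7]
opening: 0.0268
grip_force: 45.0
```

Emit:
step_arm(commands=[{"translation": [-0.3,0,1.5],"roll": 0},{"translation": [0,0,1.5],"roll": 0},{"translation": [0,0,1.5],"roll": 0},{"translation": [0,0,1.5],"roll": 0},{"translation": [0,0,0],"roll": 0}])

```text
time: 20.67
tool_pos: [0.5342, 0.2652, 0.1002]
tool_rot: [3.141, 0.001, -0.09]
contact_force: [0.1, 0.5, -3.0]
opening: 0.0272
grip_force: 45.0
```

Emit:
step_arm(commands=[{"translation": [0,0,1.5],"roll": 0},{"translation": [0,0,1.5],"roll": 0},{"translation": [0,0,1.5],"roll": 0},{"translation": [0,0,1.5],"roll": 0},{"translation": [0,0,0],"roll": 0}])

```text
time: 21.08
tool_pos: [0.5343, 0.2652, 0.0942]
tool_rot: [3.141, 0.001, -0.09]
contact_force: [-0.1, -0.7, -1.6]
opening: 0.027
grip_force: 45.0
```

Emit:
step_arm(commands=[{"translation": [0,0,3],"roll": 0},{"translation": [0,0,4],"roll": 0},{"translation": [0,0,4],"roll": 0},{"translation": [0,0,4],"roll": 0},{"translation": [0,0,4],"roll": 0},{"translation": [0,0,4],"roll": 0},{"translation": [0,0,3],"roll": 0},{"translation": [0,0,2],"roll": 0},{"translation": [0,0,0],"roll": 0}])

```text
time: 21.83
tool_pos: [0.5342, 0.2652, 0.066]
tool_rot: [3.141, 0.001, -0.09]
contact_force: [0.5, 0.1, -2.1]
opening: 0.0272
grip_force: 45.0
```

Emit:
step_arm(commands=[{"translation": [0,0,1],"roll": 0},{"translation": [0,0,1],"roll": 0},{"translation": [0,0,1],"roll": 0},{"translation": [0,0,0],"roll": 0}])

```text
time: 22.17
tool_pos: [0.5346, 0.2653, 0.0637]
tool_rot: [-3.142, -0.0, -0.09]
contact_force: [0.4, 0.2, -1.9]
opening: 0.027
grip_force: 45.0
```

Emit:
step_arm(commands=[{"translation": [0,0,0.7],"roll": 0},{"translation": [0,0,0.7],"roll": 0},{"translation": [0,0,0],"roll": 0},{"translation": [0,0,0],"roll": 0}])

```text
time: 22.5
tool_pos: [0.5346, 0.2653, 0.0636]
tool_rot: [-3.141, -0.001, -0.09]
contact_force: [-3.5, -1.2, 7.3]
opening: 0.0271
grip_force: 45.0
```

Seated: firm contact at z 0.0636, the same height as in the rack. I release and lift straight up, then take a last look.

Emit:
step_arm(commands=[{"translation": [0,0,-1],"roll": 0},{"translation": [0,0,0],"roll": 0},{"translation": [0,0,0],"roll": 0},{"translation": [0,0,0],"roll": 0},{"translation": [0,0,0],"roll": 0},{"translation": [0,0,-10],"roll": 0},{"translation": [0,0,-20],"roll": 0},{"translation": [0,0,-25],"roll": 0},{"translation": [0,0,-25],"roll": 0},{"translation": [0,0,-25],"roll": 0},{"translation": [0,30,0],"roll": 0},{"translation": [0,35,0],"roll": 0},{"translation": [0,35,0],"roll": 0},{"translation": [0,35,0],"roll": 0},{"translation": [0,35,0],"roll": 0},{"translation": [0,0,0],"roll": 0},{"translation": [0,0,0],"roll": 0}], fingers=0.6)

```text
time: 23.92
tool_pos: [0.5194, 0.0944, 0.1691]
tool_rot: [-3.141, -0.001, -0.094]
contact_force: [-0.1, -0.4, 0.1]
opening: 0.0552
grip_force: 0.0
```

```bash
python3 - <<'E'
from h import *
s=observe();print(s["tool_pos"],s["contact_force"],s["opening"],s["time"])
save(cv2.resize(read_camera("scene")[100:330,140:400],None,fx=2.5,fy=2.5,interpolation=cv2.INTER_CUBIC),"pics/end.png")
E
```

```text
[0.51938101 0.09441698 0.1690679 ] [-0.14282285 -0.37190808  0.11100178] 0.055239062724081404 23.9167
```

View pics/end.png

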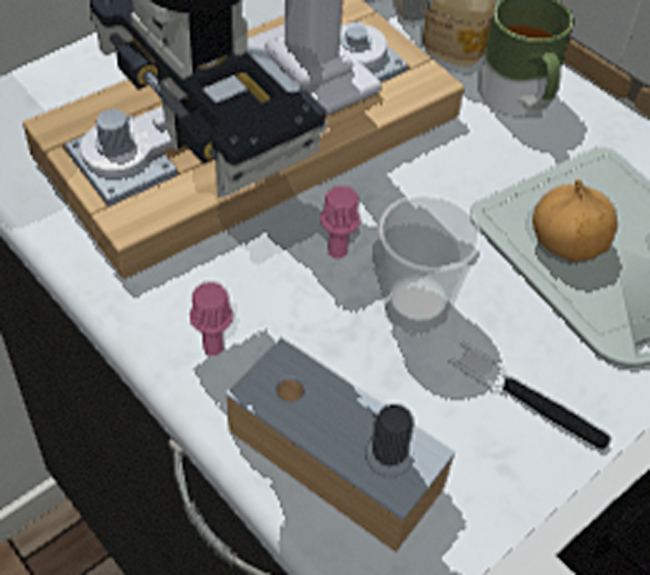

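The bolt is seated in the eye at (113,135), the drift stands in the rack at (392,440), and the glass at (425,260) and both pink pins are untouched. I hand in.

```bash
python3 -c "
from cell import hand_in;print(hand_in())"
```

```text
the job is handed in; nothing more can be done
None
```

I've handed the job in: the drift found the plate's hole on the left and brought the press into line, then went back in its socket; the bolt is fully home in the eye, with the glass untouched, about 24 s in.

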